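# Close up the gauge-block chest

### The arm

A 7-joint arm with a two-finger parallel gripper is mounted at the origin on the work surface. World frame = base frame: x ahead of the robot, y to its left, z up, the work surface at z = 0. Lengths are in m, angles in rad, forces in N, time in s.
With the tool pointing down it reaches from about 0.4 to 0.875 m from the base axis. Payload 19.3 kg.
Tool frame: the origin (TCP) lies between the finger pads; the fingertips stand 17 mm ahead of it and the grasp point (between the pads) lies 2 mm behind it; z points along the fingers, y is the line along which they close (so a half turn about z gives the same grasp; the last joint's range is limited). The gripper opens to 85 mm and grips with 20 to 120 N. Pads are 22 mm wide; open, the fingers measure 114 mm over their backs; the gripper's body (76 mm by 85 mm) begins 54 mm behind the grasp point. The pads swing forward as they close: fully open they stand 13 mm farther back than shut.
Start: joints at [-1.19, 0.521, -0.036, 1.599, 0.021, 1.021, -0.113], TCP at [0.272, 0.563, 0.248] pointing down, gripper open.
Joint ranges: [-2.91, 2.91], [-0.3, 2.13], [-1.5, 1.42], [0.17, 2.43], [-1.26, 4.41], [0.16, 1.93], [-2.52, 2.52]. Speed limits (rad/s): [1.89, 1.89, 2.39, 2.39, 3.01, 3.01, 3.01].

### API

Orientations are given as [roll, pitch, yaw] about the fixed x, y, z axes, in that order (R = Rz(yaw) Ry(pitch) Rx(roll)).
In Python, from workcell import bot gives the robot as it stands.
- The arm moves only by the shell command python3 -m inch 'ROWS' [FORCE]. ROWS is JSON, a list of rows, each a list of 7 numbers: the shift along the tool's x, y, z in units of 200 mm (1.0 is 200 mm), then the turn, a rotation vector about the tool's x, y, z in units of 90 degrees (1.0 is 90 degrees), then the opening, from 0 (shut) to 1 (fully open). In form: [[x, y, z, rx, ry, rz, grip], ...]. A call has 1 to 20 rows; each row is the pose to reach, as a shift and turn from the pose commanded when the call began, along the tool's axes at that moment; what a row does not reach only later rows make up. A row lasts 1/8 s, in which the tool goes at most 62.5 mm and 10.7 degrees, less where a joint would pass 70% of its speed; a pose out of reach is approached as far as the arm can. A call with a number of a shift or a turn outside -1 to 1 is refused whole. A call with a gripper value outside its range is refused whole. The fingers move at their own pace and stop on an object; FORCE is the grip in N (left out, the last holds). Time passes only in rows, so rows that repeat a pose let the fingers close. It gives the time, the measured TCP pose, the force, the opening and the grip force at its end, in the units of the state.
- bot.observe(): the state, without advancing time (a new reading comes with each control period).
- bot.grab_frame(name): name is "side" or "top" or "wrist"; returns a dict with "img" (384x512x3 uint8, red, green, blue), "z_map" (384x512 float32, m along the optical axis (not along the pixel's ray), 0 where there is no reading), "vfov" (degrees; the focal length in pixels is half the picture's height over the tangent of half this angle, whatever the lens; pixels are square), "cx", "cy" (the principal point, pixels), "rvec" (rotation vector, rad) and "tvec" (3), from world to camera coordinates, as OpenCV has them. Camera axes: x right, y down, z forward; pixel columns grow to the right and rows downward; lengths in m; the calibration is good to about 2 mm. A picture is of the moment at which its call begins.
- bot.job_done(): hands the job in; it is judged then, once.
The state is a dict: "clock": time; "qpos": joint angles; "qd": joint speeds; "joint_efforts": joint torques, N m; "position": TCP position; "tool_rot": TCP orientation; "force": force on the tool from outside, world axes, zero at the start; "moment": the same for the moment, N m; "grip_width": finger opening in m; "finger_force": force on a finger pad.
Only numpy, scipy, OpenCV 4.12 (cv2) and the standard library are available. Lean on these libraries where they do the work, as an engineer would, in place of code of your own. Each camera call takes 0.05 s, during which the arm holds its last target. There are 200 camera calls.

### The job

Close up the gauge-block chest: push both open drawers fully home with your fingertips, and only then push the raised lid down until it is flat shut. Work gently, without slamming anything; pull nothing further open and lift nothing. The gauge blocks stay in their drawers and everything else stays standing where it is.

Things in the scene. Friction and masses are not known exactly. Their poses are not given: they have to be found in the camera images.
- chest: Grey steel chest, fixed, 150 deep (x) x 280 wide (y) x 88 mm high without its lid; open tray of gauge blocks on top, under the lid. Origin: centre of its underside, on the table. Its front with two side-by-side drawers faces its own -x (towards the robot, turned by up to 0.25 rad); +y is towards the left drawer. Drawer centres at y = +67.5 and -67.5 mm.
- left_drawer (a joint): How far the left (+y) drawer is out, m: 0 fully home, starts 0.04 to 0.075, stop at 0.11. Slides level along the chest's x, stays where left; friction 1.5 N, light damping. Blue front panel 130 wide, 7 to 59 mm above the table, 8 thick; an aluminium pull bar stands 12 mm proud of it (60 wide, 12 tall, centred, its middle 36 mm above the table).
- right_drawer (a joint): The same for the right (-y) drawer, an equal one.
- left_pull (a point): Middle of the front (robot-side) face of the left drawer's pull bar, 36 mm above the table; moves with the drawer. With the drawer home it lies at chest x = -95 mm, y = +67.5 mm. Axes as the chest's.
- right_pull (a point): The same on the right drawer; home it lies at chest x = -95 mm, y = -67.5 mm.
- lid (a joint): Angle of the blue lid, rad: 0 flat shut, starts raised at 0.95 to 1.25, stop at 1.6. Hinged along the far (+x) top rim of the chest. Stiff hinge: stays at any angle (friction 0.5 N m, lid 0.35 kg), so it must be pushed down all the way, 2 to 6 N near its free edge. A plate 150 long from hinge to free edge, 280 wide, 10 mm thick.
- lid_hinge (a point): Middle of the hinge axis, at chest x = +75 mm, y = 0, z = 88 mm, on the underside plane of the lid.
- lid_edge (a point): Middle of the lid's free edge, on the lid's outer (upper) face: 150 mm from the hinge along the lid and 10 mm out from the plane of the hinge. With the lid shut it is at chest x = -75 mm, z = 98 mm. Its x axis points along the lid to the hinge, its z axis out of the outer face.
- block_a: Steel gauge block, 15 x 35 x 10 mm high, lying loose in the left drawer (floor 14 mm above the table). Origin: centre of its underside.
- block_b: Brass-coloured gauge block, 15 x 30 x 12 mm high, lying loose in the right drawer. Origin: centre of its underside.
- spare_block: Steel block 20 x 30 x 12 mm high on the table in front of the chest, midway between the drawers. Leave alone. Origin: centre of its underside.
- vee_block: Dark steel V-block 60 x 50 x 45 mm high, standing to one side of the chest. Leave alone. Origin: centre of its underside.
- ring_gauge: Steel ring gauge, 60 mm across, 22 mm high, on the other side of the chest. Leave alone. Origin: centre of its underside.
- square: Engineer's square, dark foot 80 x 18 x 22 mm with an upright steel blade, 122 mm high overall, left of the chest. Leave alone. Origin: centre of the foot's underside.
- oil_bottle: White bottle with a red cap, 44 mm across, 100 mm high, right of the chest. Leave alone. Origin: centre of its underside.

How it is judged:
By the outcome, as a careful person would: the job done as asked, in the order asked, and still so for the second after the job is handed in, with the robot touching nothing.
It also fails if it takes over 54 s, if anything falls off the work surface, if the arm or the gripper's body presses on something with over 40 N, if the wrist force passes 120 N, or if a joint passes its speed limit or range.

## Working session

There is one attempt and no reset: what is moved stays moved. The work goes in short steps, Python scripts to look and compute and a shell command to move; the robot and the scene stay as the last step left them, time stands still between calls to the robot, and variables do not carry over. Pictures are saved under pics/ and viewed, at most 10 in all, crops included, and the job is handed in when it is done.

```bash
mkdir -p pics; ls; cat > h.py <<'E'
import numpy as np, cv2
from workcell import bot
def grab(n):
    f=bot.grab_frame(n); R=cv2.Rodrigues(np.array(f["rvec"],float))[0]; t=np.array(f["tvec"],float).ravel()
    h,w=f["z_map"].shape; F=h/2/np.tan(np.radians(f["vfov"])/2); z=f["z_map"]
    v,u=np.mgrid[:h,:w]
    P=np.dstack([(u-f["cx"])/F*z,(v-f["cy"])/F*z,z]); W=(P-t)@R; W[z==0]=np.nan
    return f["img"],W
E
python3 - <<'E'
from h import *
np.set_printoptions(precision=4,suppress=True)
print(bot.observe())
a,W=grab("top");b,V=grab("side")
np.savez("f0.npz",a=a,W=W,b=b,V=V)
cv2.imwrite("pics/top0.png",a[:,:,::-1]);cv2.imwrite("pics/side0.png",b[:,:,::-1])
E
```

```text
pics
{'clock': 0.0, 'qpos': array([-1.1902,  0.522 , -0.0363,  1.6   ,  0.0212,  1.0211, -0.1128]), 'qd': array([ 0.0008,  0.0019,  0.0007, -0.0001,  0.001 , -0.0004,  0.0005]), 'joint_efforts': array([ -0.0006, -92.7122,   1.9802, -36.9929,   0.018 ,   0.0084,
         0.0001]), 'position': array([0.2722, 0.5623, 0.2477]), 'tool_rot': array([-3.1404,  0.0001,  2.6908]), 'force': array([-0.2613,  1.0023,  0.4053]), 'moment': array([0.0221, 0.0205, 0.0803]), 'finger_force': 0.0, 'grip_width': 0.08550140556514775}
```

View pics/top0.png

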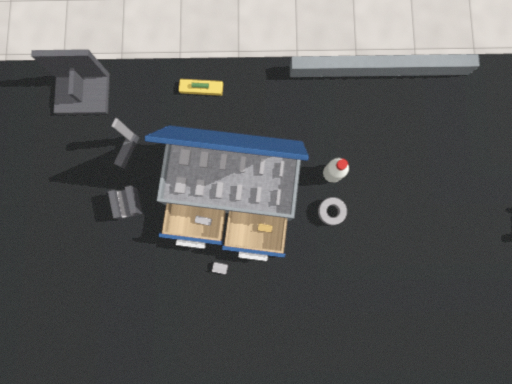

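View pics/side0.png

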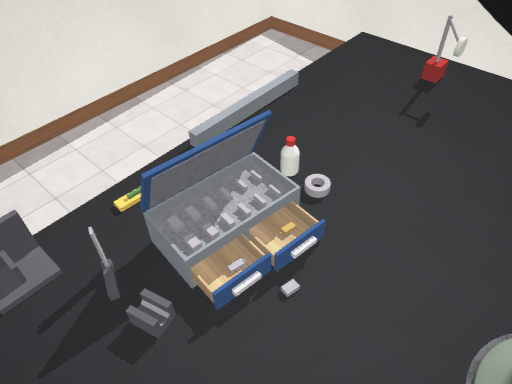

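The top view shows the chest around (230,180), its drawers open toward the robot. The pulls are at (190,243) and (253,256), the spare block at (220,268), and the raised lid at (227,143). The side view confirms this.

```bash
python3 - <<'E'
from h import *
np.set_printoptions(precision=4,suppress=True)
d=np.load("f0.npz")
for n,(im,W) in dict(top=(d["a"],d["W"]),side=(d["b"],d["V"])).items():
    i=im.astype(int); hsv=cv2.cvtColor(im,cv2.COLOR_RGB2HSV)
    blue=(hsv[...,1]>130)&(hsv[...,0]>95)&(hsv[...,0]<130)&(hsv[...,2]>40)
    near=(W[...,0]>.35)&(W[...,0]<1.0)&(abs(W[...,1])<.35)
    lid=blue&near&(W[...,2]>.1); p=W[lid]
    print(n,"lid",lid.sum(),p.min(0),p.max(0))
    white=(i.min(2)>150)&near&(W[...,2]>.02)&(W[...,2]<.05)
    k,l,s,c=cv2.connectedComponentsWithStats(white.astype(np.uint8))
    for j in range(1,k):
        if s[j,4]>20:
            q=W[l==j]; r=cv2.minAreaRect(q[:,:2].astype(np.float32)); print(" bar",c[j],s[j,4],np.median(q,0),q.min(0),q.max(0),r)
    fr=blue&near&(W[...,2]<.065)
    k,l,s,c=cv2.connectedComponentsWithStats(fr.astype(np.uint8))
    for j in range(1,k):
        if s[j,4]>20:
            q=W[l==j]; x=cv2.fitLine(q[:,:2].astype(np.float32),cv2.DIST_HUBER,0,.001,.001).ravel(); print(" front",c[j],s[j,4],q.min(0),q.max(0),x)
    rim=near&(abs(W[...,2]-.088)<.004)&~blue; q=W[rim]
    print(" rim",rim.sum(),cv2.minAreaRect(q[:,:2].astype(np.float32)),np.median(q[:,2]))
    # lid plane normal
    if n=="side": pass
    gl=near&(W[...,2]>.1)&(W[...,2]<.3)&(W[...,0]>.55)&(abs(W[...,1])<.2)&(abs(i[...,0]-i[...,2])<40)
    q=W[gl]
    if len(q)>50:
        m=q.mean(0);u,sv,vt=np.linalg.svd(q-m,full_matrices=False);print(" lidplane",len(q),m,vt[2],sv/np.sqrt(len(q)))
E
```

```text
top lid 2615 [ 0.6454 -0.0802  0.1002] [0.7467 0.2017 0.2303]
 bar [354.3063  61.1597] 1453 [ 0.9101 -0.2115  0.0452] [ 0.8957 -0.3499  0.0408] [ 0.9261 -0.0725  0.0491] ((0.9106709957122803, -0.21118083596229553), (0.2772751748561859, 0.03001776523888111), 89.76449584960938)
 bar [129.1471 134.7353] 34 [0.7482 0.2928 0.0373] [0.7408 0.2893 0.0263] [0.7549 0.2958 0.0495] ((0.7480319738388062, 0.29274120926856995), (0.0020874778274446726, 0.015003752894699574), 68.30826568603516)
 bar [332.6915 210.7245] 363 [ 0.575  -0.1558  0.0221] [ 0.5463 -0.1828  0.02  ] [ 0.6036 -0.1275  0.0261] ((0.5748703479766846, -0.15516437590122223), (0.055005501955747604, 0.05723042041063309), 88.58499908447266)
 bar [202.4388 220.2143] 98 [0.5577 0.1297 0.0238] [0.549  0.1132 0.0208] [0.5668 0.1462 0.0275] ((0.5573539137840271, 0.13001281023025513), (0.03309178724884987, 0.014021559618413448), 78.14714813232422)
 bar [195.7013 236.3117] 77 [0.5226 0.1405 0.046 ] [0.5137 0.0912 0.0428] [0.5294 0.1918 0.0497] ((0.5216400027275085, 0.14141066372394562), (0.10131332278251648, 0.008651606738567352), 85.562042
[... 2751 characters left out ...]
906949728727341, 0.014083800837397575), 83.24755859375)
 bar [205.0541 283.5946] 37 [0.5566 0.207  0.0446] [0.5367 0.2029 0.0428] [0.5785 0.2104 0.0475] ((0.5576027631759644, 0.20682090520858765), (0.0033475812524557114, 0.042074207216501236), 83.25176239013672)
 front [297.3232 244.508 ] 628 [ 0.4775 -0.0436  0.0078] [0.5016 0.0852 0.0604] [0.131  0.9914 0.4874 0.0238]
 front [240.3797 280.4148] 798 [0.5043 0.0883 0.0077] [0.5277 0.2177 0.0616] [0.1306 0.9914 0.5131 0.1496]
 rim 1381 ((0.6511945128440857, 0.07455325126647949), (0.4719747006893158, 0.1545487493276596), 82.0015640258789) 0.08694487797807246
 lidplane 2965 [0.6891 0.0707 0.1623] [-0.8998  0.1221 -0.419 ] [0.0737 0.0368 0.001 ]
```

```bash
cat >> h.py <<'E'
from scipy.spatial.transform import Rotation as Ro
psi=-0.1315
C=np.array([[np.cos(psi),-np.sin(psi),0],[np.sin(psi),np.cos(psi),0],[0,0,1.]])  # chest axes
def row(X,Y,z,tilt,st=None):
    "row to TCP at chest-axis coordinates X,Y,z; fingers tilted forward by tilt deg"
    s=st or bot.observe(); R0=Ro.from_euler("xyz",s["tool_rot"])
    t=np.radians(tilt)
    Rt=np.array([[-np.cos(t),0,np.sin(t)],[0,1,0],[np.sin(t),0,-np.cos(t)]]); Rt[:,0]=np.cross(Rt[:,1],Rt[:,2])
    Rg=Ro.from_matrix(C@Rt); d=R0.inv().apply(C@[X,Y,z]-s["position"])/.2
    w=(R0.inv()*Rg).as_rotvec()/(np.pi/2); return np.round(np.r_[d,w],3)
def me():
    s=bot.observe(); R=Ro.from_euler("xyz",s["tool_rot"])
    print("t",s["clock"],"XYZ",np.round(C.T@s["position"],4),"zaxis",np.round(C.T@R.as_matrix()[:,2],3),"F",np.round(C.T@s["force"],2),"q",np.round(s["qpos"],2))
E
python3 - <<'E'
from h import *
me()
print(row(.43,.222,.16,20)); print(row(.43,.222,.048,20))
W=np.load("f0.npz")["W"]; print(W[265:272:3,215:226:3]@C)
E
```

```text
t 0.1 XYZ [0.1961 0.5932 0.2478] zaxis [-0.    -0.001 -1.   ] F [-0.36  0.45  0.58] q [-1.19  0.52 -0.04  1.6   0.02  1.02 -0.11]
[-1.693 -1.395  0.44  -0.036 -0.22  -0.201]
[-1.693 -1.394  1.    -0.036 -0.22  -0.201]
[[[0.44254001 0.1626644  0.0119492 ]
  [0.44333918 0.15616356 0.01187943]
  [0.44417569 0.14961668 0.01238728]
  [0.44486055 0.14324912 0.01053246]]

 [[0.4361299  0.16184401 0.01146977]
  [0.43689522 0.155386   0.01094326]
  [0.43770407 0.14887446 0.01100634]
  [0.43852431 0.14235349 0.01123267]]

 [[0.42984975 0.16088353 0.01249912]
  [0.43061077 0.15443902 0.01198499]
  [0.4315345  0.14783021 0.0134944 ]
  [0.43222273 0.14145204 0.0120624 ]]]
```

```bash
python3 -m inch '[[-0.3,-0.24,0.1,0,0,-0.1,0],[-0.6,-0.48,0.2,-0.02,-0.1,-0.2,0],[-0.9,-0.72,0.3,-0.03,-0.2,-0.2,0],[-0.95,-0.75,0.3,-0.036,-0.22,-0.2,0],[-0.95,-0.75,0.3,-0.036,-0.22,-0.2,0]]'; python3 -c "
from h import *
me(); print(row(.43,.222,.16,20)); print(row(.43,.222,.048,20))"
```

```text
clock: 0.72
position: [0.3784, 0.3407, 0.1876]
tool_rot: [-3.139, 0.349, 3.006]
force: [-0.6, 1.2, 0.4]
grip_width: -0.0005
finger_force: 0.0
t 0.725 XYZ [0.3305 0.3874 0.1876] zaxis [ 0.342 -0.004 -0.94 ] F [-0.8   1.15  0.36] q [-1.16  0.37  0.14  2.13  0.52  0.57 -0.03]
[-0.424 -0.824  0.303 -0.002 -0.    -0.002]
[-0.232 -0.823  0.829 -0.002 -0.    -0.002]
```

```bash
python3 -m inch '[[-0.15,-0.28,0.1,0,0,0,0],[-0.28,-0.56,0.2,0,0,0,0],[-0.424,-0.82,0.3,0,0,0,0],[-0.38,-0.82,0.43,0,0,0,0],[-0.33,-0.82,0.58,0,0,0,0],[-0.28,-0.82,0.7,0,0,0,0],[-0.23,-0.82,0.83,0,0,0,0],[-0.23,-0.82,0.83,0,0,0,0],[-0.23,-0.82,0.83,0,0,0,0]]'; python3 -c "
from h import *
me(); print(row(.455,.222,.048,20)); print(row(.5379-.0161,.222,.048,20))"
```

```text
clock: 1.85
position: [0.4553, 0.1699, 0.0469]
tool_rot: [3.14, 0.349, 3.009]
force: [0.5, -1.1, -0.4]
grip_width: 0.0004
finger_force: 0.0
t 1.85 XYZ [0.4291 0.2281 0.0469] zaxis [ 0.342  0.001 -0.94 ] F [ 0.66 -1.03 -0.42] q [-0.63  0.62  0.    2.32  1.82  0.24 -0.99]
[-0.124 -0.031  0.039  0.001 -0.    -0.001]
[-0.437 -0.03   0.153  0.001 -0.    -0.001]
```

```bash
python3 -m inch '[[-0.047,0,0.017,0,0,0,0],[-0.094,0,0.034,0,0,0,0],[-0.113,0,0.041,0,0,0,0],[-0.132,0,0.048,0,0,0,0],[-0.15,0,0.055,0,0,0,0],[-0.169,0,0.062,0,0,0,0],[-0.188,0,0.068,0,0,0,0],[-0.207,0,0.075,0,0,0,0],[-0.226,0,0.082,0,0,0,0],[-0.244,0,0.089,0,0,0,0],[-0.263,0,0.096,0,0,0,0],[-0.282,0,0.103,0,0,0,0],[-0.3,0,0.109,0,0,0,0],[-0.32,0,0.116,0,0,0,0],[-0.338,0,0.123,0,0,0,0],[-0.357,0,0.13,0,0,0,0],[-0.376,0,0.137,0,0,0,0],[-0.395,0,0.144,0,0,0,0],[-0.395,0,0.144,0,0,0,0]]'; python3 - <<'E'
from h import *
me()
im,W=grab("side");cv2.imwrite("pics/side1.png",im[:,:,::-1])
hsv=cv2.cvtColor(im,cv2.COLOR_RGB2HSV);V=W@C
b=(hsv[...,1]>130)&(hsv[...,0]>95)&(hsv[...,0]<130)&(hsv[...,2]>40)&(V[...,0]>.4)&(V[...,0]<.6)&(V[...,2]>.015)&(V[...,2]<.053)
for lo,hi in((.155,.195),(.24,.28),(.03,.14)):
    q=V[b&(V[...,1]>lo)&(V[...,1]<hi)]; print(len(q),np.median(q,0))
E
```

```text
clock: 4.22
position: [0.539, 0.1576, 0.0478]
tool_rot: [3.141, 0.349, 3.007]
force: [0.7, -0.4, 0.4]
grip_width: 0.0001
finger_force: 0.0
t 4.225 XYZ [0.5137 0.2269 0.0478] zaxis [ 0.342  0.    -0.94 ] F [ 0.74 -0.31  0.37] q [-0.53  0.66  0.04  2.15  1.34  0.19 -0.38]
0 [nan nan nan]
92 [0.54245338 0.27234654 0.03120035]
256 [0.47957042 0.10744401 0.04192304]
  return _methods._mean(a, axis=axis, dtype=dtype,
  ret = um.true_divide(
```

View pics/side1.png

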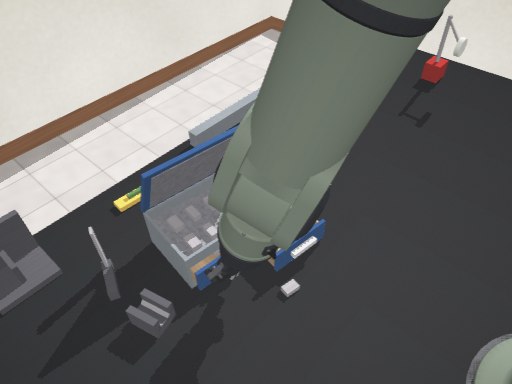

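The left drawer is almost in (blue front at about (208,272)), the right one still open at (300,243). Now finishing slowly.

```bash
python3 -m inch '[[-0.009,0,0.003,0,0,0,0],[-0.018,0,0.006,0,0,0,0],[-0.026,0,0.009,0,0,0,0],[-0.031,0,0.011,0,0,0,0],[-0.031,0,0.011,0,0,0,0]]'; python3 -c "
from h import *
me()"; python3 -m inch '[[-0.004,0,0.0015,0,0,0,0],[-0.008,0,0.003,0,0,0,0],[-0.008,0,0.003,0,0,0,0]]'; python3 -c "
from h import *
me()"
```

```text
clock: 4.9
position: [0.5452, 0.157, 0.0478]
tool_rot: [3.14, 0.349, 3.008]
force: [-0.9, -1.5, -0.4]
grip_width: -0.0005
finger_force: 0.2
t 4.9 XYZ [0.52   0.2271 0.0478] zaxis [ 0.342  0.    -0.94 ] F [-0.65 -1.6  -0.45] q [-0.51  0.67  0.02  2.14  1.3   0.19 -0.33]
clock: 5.28
position: [0.5469, 0.1568, 0.0478]
tool_rot: [3.14, 0.349, 3.008]
force: [-1.2, -0.6, 0.8]
grip_width: -0.0002
finger_force: 0.3
t 5.275 XYZ [0.5217 0.2272 0.0478] zaxis [ 0.342  0.001 -0.94 ] F [-1.07 -0.76  0.78] q [-0.51  0.67  0.02  2.13  1.3   0.2  -0.32]
```

```bash
m(){ python3 -c "
from h import *
me()"; }; python3 -m inch '[[-0.005,0,0.0018,0,0,0,0],[-0.01,0,0.0035,0,0,0,0],[-0.01,0,0.0035,0,0,0,0]]'>/dev/null; m; python3 -m inch '[[-0.005,0,0.0018,0,0,0,0],[-0.005,0,0.0018,0,0,0,0]]' >/dev/null; m
```

```text
t 5.65 XYZ [0.5238 0.2272 0.0478] zaxis [ 0.342  0.001 -0.94 ] F [ 0.06 -1.65  0.46] q [-0.5   0.67  0.01  2.13  1.28  0.2  -0.31]
t 5.9 XYZ [0.5248 0.2271 0.0478] zaxis [ 0.342  0.001 -0.94 ] F [-0.79  0.31  0.8 ] q [-0.5   0.67  0.01  2.12  1.28  0.2  -0.3 ]
```

```bash
m(){ python3 -c "
from h import *
me()"; }; for i in 1 2 3 ; do python3 -m inch '[[-0.005,0,0.0018,0,0,0,0],[-0.005,0,0.0018,0,0,0,0]]' >/dev/null; m; done
python3 - <<'E'
from h import *
im,W=grab("side")
hsv=cv2.cvtColor(im,cv2.COLOR_RGB2HSV);V=W@C
b=(hsv[...,1]>130)&(hsv[...,0]>95)&(hsv[...,0]<130)&(V[...,0]>.4)&(V[...,0]<.6)&(V[...,2]>.015)&(V[...,2]<.053)
q=V[b&(V[...,1]>.24)];print(len(q),np.median(q,0))
im,W=grab("wrist");cv2.imwrite("pics/wr1.png",im[:,:,::-1])
E
```

```text
t 6.15 XYZ [0.5251 0.2272 0.0476] zaxis [ 0.341  0.001 -0.94 ] F [-8.67 -0.75  5.87] q [-0.49  0.67  0.01  2.12  1.27  0.2  -0.29]
t 6.4 XYZ [0.5253 0.2272 0.0475] zaxis [ 0.34   0.001 -0.94 ] F [-17.28  -1.46  12.55] q [-0.49  0.67  0.    2.12  1.27  0.21 -0.28]
t 6.65 XYZ [0.5255 0.2272 0.0474] zaxis [ 0.339  0.001 -0.941] F [-27.4   -3.68  21.  ] q [-0.49  0.67 -0.    2.12  1.26  0.21 -0.28]
110 [0.55292671 0.2748388  0.0324569 ]
```

View pics/wr1.png

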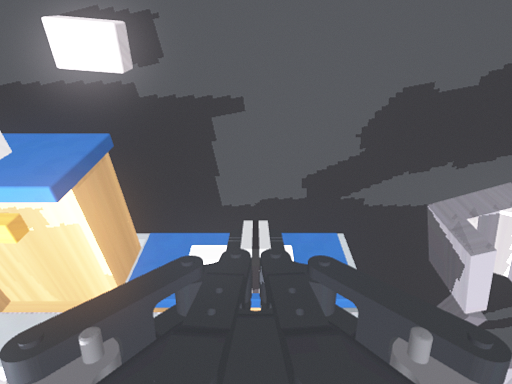

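The wrist view shows the fingertips (250,235) against the left pull bar, with the panel flush to the chest. The force built up without motion, so the left drawer is home. Next, back off and move to the right drawer.

```bash
python3 -m inch '[[0.03,0,-0.011,0,0,0,0],[0.1,0,-0.036,0,0,0,0],[0.25,0,-0.09,0,0,0,0],[0.43,0,-0.16,0,0,0,0],[0.36,0,-0.35,0,0,0,0],[0.27,0,-0.6,0,0,0,0],[0.27,0,-0.6,0,0,0,0]]'; python3 -c "
from h import *
me(); print(row(.43,.078,.16,20)); print(row(.43,.078,.048,20))"
```

```text
clock: 7.62
position: [0.464, 0.1675, 0.1344]
tool_rot: [-3.139, 0.353, 3.008]
force: [0.6, -0.8, 0.6]
grip_width: -0.0002
finger_force: 0.0
t 7.625 XYZ [0.438  0.2269 0.1344] zaxis [ 0.346 -0.003 -0.938] F [ 0.74 -0.75  0.62] q [-0.57  0.42 -0.06  2.27  0.96  0.33 -0.09]
[-0.008 -0.745 -0.132 -0.002  0.003 -0.001]
[ 0.186 -0.744  0.394 -0.002  0.003 -0.001]
```

```bash
python3 -m inch '[[0,-0.25,-0.1,0,0,0,0],[0,-0.5,-0.1,0,0,0,0],[0,-0.745,-0.1,0,0,0,0],[0.02,-0.745,-0.06,0,0,0,0],[0.02,-0.745,-0.06,0,0,0,0]]'; python3 -c "
from h import *
me(); print(row(.43,.078,.048,20))"
```

```text
clock: 8.25
position: [0.4363, 0.0201, 0.1439]
tool_rot: [-3.14, 0.354, 3.006]
force: [-0.2, 0.6, -0.6]
grip_width: 0.0004
finger_force: 0.0
t 8.25 XYZ [0.4299 0.0771 0.1439] zaxis [ 0.347 -0.003 -0.938] F [-0.29  0.56 -0.58] q [-0.25  0.32 -0.04  2.43  1.15  0.17  0.03]
[ 0.166  0.005  0.45  -0.002  0.003 -0.003]
```

```bash
python3 -c "
from h import *
print(row(.432,.078,.11,8),row(.432,.078,.051,8))"
```

```text
[ 0.049  0.005  0.162 -0.002  0.136 -0.003] [ 0.151  0.005  0.439 -0.002  0.136 -0.003]
```

```bash
python3 -m inch '[[0.02,0,0.05,0,0.07,0,0],[0.049,0.005,0.162,0,0.136,0,0],[0.08,0.005,0.25,0,0.136,0,0],[0.115,0.005,0.34,0,0.136,0,0],[0.151,0.005,0.439,0,0.136,0,0],[0.151,0.005,0.439,0,0.136,0,0],[0.151,0.005,0.439,0,0.136,0,0]]'; python3 -c "
from h import *
me(); print(row(.44,.078,.051,8)); print(row(.518,.078,.051,8))"
```

```text
clock: 9.12
position: [0.4389, 0.0216, 0.0518]
tool_rot: [-3.14, 0.141, 3.007]
force: [0.7, -1.1, -0.1]
grip_width: -0.0001
finger_force: 0.0
t 9.125 XYZ [0.4323 0.079  0.0518] zaxis [ 0.141 -0.002 -0.99 ] F [ 0.87 -0.94 -0.09] q [-0.09  0.57 -0.17  2.31  0.8   0.2   0.43]
[-0.038 -0.005  0.009 -0.001  0.001 -0.002]
[-0.424 -0.004  0.064 -0.001  0.001 -0.002]
```

```bash
python3 -m inch '[[-0.03,0,0.004,0,0,0,0],[-0.06,0,0.008,0,0,0,0],[-0.084,0,0.012,0,0,0,0],[-0.109,0,0.015,0,0,0,0],[-0.134,0,0.019,0,0,0,0],[-0.158,0,0.022,0,0,0,0],[-0.183,0,0.026,0,0,0,0],[-0.208,0,0.03,0,0,0,0],[-0.233,0,0.033,0,0,0,0],[-0.257,0,0.037,0,0,0,0],[-0.282,0,0.04,0,0,0,0],[-0.307,0,0.044,0,0,0,0],[-0.332,0,0.047,0,0,0,0],[-0.356,0,0.05,0,0,0,0],[-0.381,0,0.054,0,0,0,0],[-0.406,0,0.058,0,0,0,0],[-0.421,0,0.06,0,0,0,0],[-0.421,0,0.06,0,0,0,0]]'; python3 - <<'E'
from h import *
me()
im,W=grab("side")
hsv=cv2.cvtColor(im,cv2.COLOR_RGB2HSV);V=W@C
b=(hsv[...,1]>130)&(hsv[...,0]>95)&(hsv[...,0]<130)&(V[...,0]>.4)&(V[...,0]<.6)&(V[...,2]>.015)&(V[...,2]<.053)
for lo,hi in((.01,.06),(.1,.145),(.16,.28)):
    q=V[b&(V[...,1]>lo)&(V[...,1]<hi)]; print(len(q),np.median(q,0) if len(q) else 0)
im,W=grab("wrist");cv2.imwrite("pics/wr2.png",im[:,:,::-1])
E
```

```text
clock: 11.38
position: [0.5231, 0.0094, 0.0511]
tool_rot: [-3.14, 0.141, 3.006]
force: [0.3, 0.0, 1.0]
grip_width: 0.0
finger_force: 0.0
t 11.375 XYZ [0.5174 0.0779 0.0511] zaxis [ 0.14  -0.002 -0.99 ] F [0.33 0.07 0.97] q [ 0.09  0.65 -0.32  2.1   0.71  0.37  0.62]
0 0
170 [0.54371412 0.12710738 0.035766  ]
410 [0.55290529 0.24058919 0.04099945]
```

View pics/wr2.png

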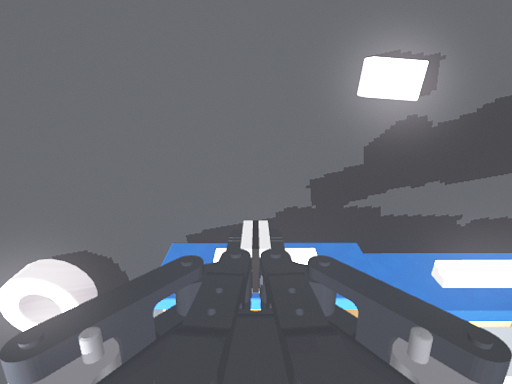

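The fingertips (255,235) are on the right pull, and its panel is about 9 mm proud of the closed left one. Finish slowly.

```bash
m(){ python3 -c "
from h import *
me()"; }; python3 -m inch '[[-0.01,0,0.0014,0,0,0,0],[-0.02,0,0.003,0,0,0,0],[-0.03,0,0.0042,0,0,0,0],[-0.037,0,0.005,0,0,0,0],[-0.037,0,0.005,0,0,0,0]]' >/dev/null; m; python3 -m inch '[[-0.005,0,0.0007,0,0,0,0],[-0.005,0,0.0007,0,0,0,0]]' >/dev/null; m;  python3 -m inch '[[-0.005,0,0.0007,0,0,0,0],[-0.005,0,0.0007,0,0,0,0]]' >/dev/null; m
```

```text
t 12.1 XYZ [0.5247 0.0779 0.0511] zaxis [ 0.14  -0.002 -0.99 ] F [-0.24  0.63  0.12] q [ 0.1   0.65 -0.33  2.08  0.7   0.38  0.63]
t 12.35 XYZ [0.5256 0.0779 0.0511] zaxis [ 0.14  -0.002 -0.99 ] F [-1.46  0.42 -0.46] q [ 0.1   0.66 -0.33  2.08  0.7   0.38  0.64]
t 12.6 XYZ [0.5266 0.0779 0.0511] zaxis [ 0.14  -0.002 -0.99 ] F [-0.11 -0.65  0.45] q [ 0.1   0.66 -0.33  2.07  0.7   0.38  0.64]
```

```bash
m(){ python3 -c "
from h import *
me()"; }; for i in 1 2 3; do python3 -m inch '[[-0.005,0,0.0007,0,0,0,0],[-0.005,0,0.0007,0,0,0,0]]' >/dev/null; m; done
```

```text
t 12.85 XYZ [0.527  0.0779 0.051 ] zaxis [ 0.139 -0.003 -0.99 ] F [-5.56 -0.21  3.82] q [ 0.1   0.66 -0.33  2.07  0.7   0.39  0.64]
t 13.1 XYZ [0.5272 0.0779 0.0509] zaxis [ 0.138 -0.003 -0.99 ] F [-13.4    0.09   9.76] q [ 0.1   0.66 -0.34  2.07  0.7   0.39  0.64]
t 13.35 XYZ [0.5273 0.0778 0.0507] zaxis [ 0.137 -0.003 -0.991] F [-19.49   2.    13.91] q [ 0.1   0.66 -0.34  2.07  0.69  0.39  0.64]
```

```bash
python3 -m inch '[[0.03,0,-0.004,0,0,0,0],[0.1,0,-0.014,0,0,0,0],[0.23,0,-0.03,0,0,0,0],[0.2,0,-0.25,0,0,0,0],[0.16,0,-0.5,0,0,0,0],[0.12,0,-0.75,0,0,0,0],[0.08,0,-1,0,0.04,0,0],[0.08,0,-1,0,0.08,0,0],[0.08,0,-1,0,0.088,0,0]]'; python3 - <<'E'
from h import *
me(); print(row(.6,.152,.32,0)); print(row(.71,.152,.32,0)); print(row(.71,.152,.24,0))
a,W=grab("top");b,V=grab("side");cv2.imwrite("pics/top2.png",a[:,:,::-1])
for im,W in((a,W),(b,V)):
    V=W@C; hsv=cv2.cvtColor(im,cv2.COLOR_RGB2HSV)
    bl=(hsv[...,1]>130)&(hsv[...,0]>95)&(hsv[...,0]<130)&(V[...,0]>.4)
    f=bl&(V[...,0]<.6)&(V[...,2]>.012)&(V[...,2]<.07)
    for lo,hi in((.02,.14),(.16,.28)):
        q=V[f&(V[...,1]>lo)&(V[...,1]<hi)]; print("front",len(q),np.median(q,0) if len(q) else 0)
    q=V[bl&(V[...,0]>.6)&(V[...,0]<.8)&(V[...,2]>.1)]; print("lid",len(q),q.min(0),q.max(0))
    for y in(.06,.15,.24):
        p=q[abs(q[:,1]-y)<.03]; 
        if len(p): print(y,p[p[:,2].argmax()],p[p[:,0].argmin()])
E
```

```text
clock: 14.48
position: [0.4918, 0.0137, 0.2468]
tool_rot: [-3.139, 0.003, 3.005]
force: [-0.3, 0.1, -0.6]
grip_width: 0.0
finger_force: 0.0
t 14.475 XYZ [0.4858 0.078  0.2468] zaxis [ 0.003 -0.002 -1.   ] F [-0.35  0.03 -0.58] q [ 0.36  0.37 -0.65  1.92  0.28  0.94  1.01]
[-0.57   0.372 -0.365 -0.001  0.002 -0.003]
[-1.12e+00  3.75e-01 -3.64e-01 -1.00e-03  2.00e-03 -3.00e-03]
[-1.119e+00  3.760e-01  3.600e-02 -1.000e-03  2.000e-03 -3.000e-03]
front 0 0
front 111 [0.55621695 0.25030177 0.05831232]
lid 2604 [0.64793486 0.01239816 0.10003907] [0.71608827 0.28987233 0.2305316 ]
0.06 [0.65378814 0.06865383 0.22959792] [0.64865178 0.0442921  0.22717739]
0.15 [0.65570877 0.12468278 0.22973116] [0.64921691 0.14272109 0.22630117]
0.24 [0.6545915  0.26617855 0.22940443] [0.64793486 0.26924286 0.22681914]
front 521 [0.55289548 0.089219   0.04857814]
front 669 [0.55312298 0.23221389 0.04811797]
lid 1194 [0.64593298 0.01061291 0.10002673] [0.70794523 0.29106425 0.22834326]
0.06 [0.6540004  0.04530608 0.22757315] [0.64662242 0.07111836 0.22330526]
0.15 [0.65291915 0.14623422 0.22811209] [0.646263   0.15363848 0.22468648]
0.24 [0.65176104 0.26489774 0.22800965] [0.64701576 0.21000879 0.22370314]
```

View pics/top2.png

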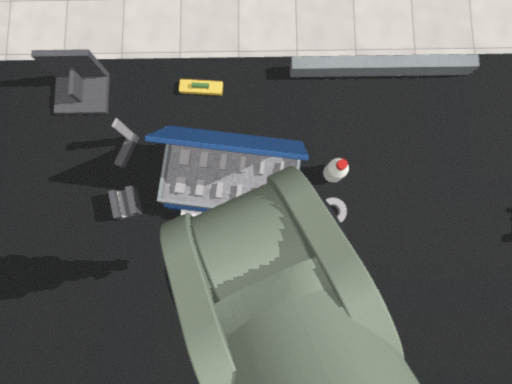

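Both fronts sit at X = 0.553, so both drawers are home. The lid hasn't moved (free edge at (227,140) in the top view), so I go over and behind it.

```bash
python3 -m inch '[[0,0.1,-0.25,0,0,0,0],[-0.2,0.2,-0.4,0,0,0,0],[-0.4,0.3,-0.4,0,0,0,0],[-0.6,0.37,-0.4,0,0,0,0],[-0.8,0.37,-0.4,0,0,0,0],[-1,0.37,-0.4,0,0,0,0],[-1,0.37,-0.4,0,0,0,0]]'; python3 - <<'E'
from h import *
me(); 
for r in ((.71,.152,.3),(.71,.152,.24),(.68,.152,.235)): print(row(*r,0))
E
```

```text
clock: 15.45
position: [0.7009, 0.0604, 0.3247]
tool_rot: [-3.139, 0.001, 3.005]
force: [-0.6, 0.1, -0.4]
grip_width: -0.0003
finger_force: 0.0
t 15.45 XYZ [0.6869 0.1518 0.3247] zaxis [ 0.001 -0.002 -1.   ] F [-0.65  0.05 -0.36] q [ 0.16  0.65 -0.61  1.24  0.37  1.35  1.01]
[-0.115  0.002  0.124 -0.002  0.001 -0.003]
[-0.115  0.003  0.424 -0.002  0.001 -0.003]
[ 0.035  0.002  0.449 -0.002  0.001 -0.003]
```

```bash
python3 -m inch '[[-0.115,0,0.1,0,0,0,0],[-0.115,0,0.25,0,0,0,0],[-0.115,0,0.43,0,0,0,0],[-0.05,0,0.445,0,0,0,0],[0.02,0,0.45,0,0,0,0],[0.05,0,0.45,0,0,0,0],[0.05,0,0.45,0,0,0,0]]'; python3 - <<'E'
from h import *
me(); s=bot.observe()
for th in np.r_[1.14:0:-.06,0]:
    r=.132; X=.708-r*np.cos(th)+.01*np.sin(th); z=.088+r*np.sin(th)+.01*np.cos(th)
    print(round(th,2),np.round([X+.008,z+.017],4),row(X+.008,.152,z+.017,0,s)[[0,2]])
E
```

```text
clock: 16.32
position: [0.6898, 0.0618, 0.2374]
tool_rot: [-3.14, 0.003, 3.006]
force: [-0.0, 0.4, -0.3]
grip_width: 0.0004
finger_force: 0.0
t 16.325 XYZ [0.6757 0.1517 0.2374] zaxis [ 0.003 -0.002 -1.   ] F [-0.09  0.35 -0.35] q [ 0.17  0.7  -0.59  1.39  0.41  1.17  0.96]
1.14 [0.67   0.2291] [0.029 0.041]
1.08 [0.6626 0.2261] [0.066 0.056]
1.02 [0.6554 0.2227] [0.102 0.073]
0.96 [0.6485 0.2189] [0.136 0.092]
0.9 [0.6418 0.2146] [0.17  0.114]
0.84 [0.6353 0.21  ] [0.202 0.137]
0.78 [0.6292 0.2049] [0.233 0.162]
0.72 [0.6234 0.1996] [0.262 0.189]
0.66 [0.6179 0.1938] [0.29  0.217]
0.6 [0.6127 0.1878] [0.316 0.247]
0.54 [0.6079 0.1814] [0.34  0.279]
0.48 [0.6035 0.1748] [0.362 0.312]
0.42 [0.5995 0.168 ] [0.382 0.346]
0.36 [0.596  0.1609] [0.4   0.382]
0.3 [0.5929 0.1536] [0.416 0.418]
0.24 [0.5902 0.1461] [0.429 0.455]
0.18 [0.5879 0.1385] [0.44  0.493]
0.12 [0.5861 0.1307] [0.449 0.532]
0.06 [0.5848 0.1229] [0.456 0.571]
0.0 [0.584 0.115] [0.46  0.611]
```

```bash
python3 -m inch '[[0.029,0,0.041,0,0,0,0],[0.048,0,0.048,0,0,0,0],[0.066,0,0.056,0,0,0,0],[0.084,0,0.064,0,0,0,0],[0.102,0,0.073,0,0,0,0],[0.119,0,0.082,0,0,0,0],[0.136,0,0.092,0,0,0,0],[0.153,0,0.103,0,0,0,0],[0.17,0,0.114,0,0,0,0],[0.202,0,0.137,0,0,0,0],[0.233,0,0.162,0,0,0,0],[0.262,0,0.189,0,0,0,0]]'; python3 - <<'E'
from h import *
me(); s=bot.observe()
im,W=grab("side");cv2.imwrite("pics/side3.png",im[:,:,::-1])
for th in np.r_[.66:0:-.06,0]:
    r=.132; X=.708-r*np.cos(th)+.01*np.sin(th); z=.088+r*np.sin(th)+.01*np.cos(th)
    print(round(th,2),row(X+.008,.152,z+.017,0,s)[[0,2]])
E
```

```text
clock: 17.82
position: [0.6377, 0.0687, 0.1989]
tool_rot: [-3.14, 0.002, 3.006]
force: [4.1, -0.7, 0.8]
grip_width: 0.0
finger_force: 1.2
t 17.825 XYZ [0.6232 0.1518 0.1989] zaxis [ 0.002 -0.002 -1.   ] F [ 4.16 -0.17  0.79] q [ 0.18  0.66 -0.6   1.58  0.42  1.03  0.9 ]
0.66 [0.027 0.025]
0.6 [0.053 0.055]
0.54 [0.077 0.087]
0.48 [0.099 0.12 ]
0.42 [0.119 0.154]
0.36 [0.136 0.19 ]
0.3 [0.152 0.226]
0.24 [0.166 0.264]
0.18 [0.177 0.302]
0.12 [0.186 0.34 ]
0.06 [0.193 0.38 ]
0.0 [0.197 0.419]
0.0 [0.197 0.419]
```

View pics/side3.png

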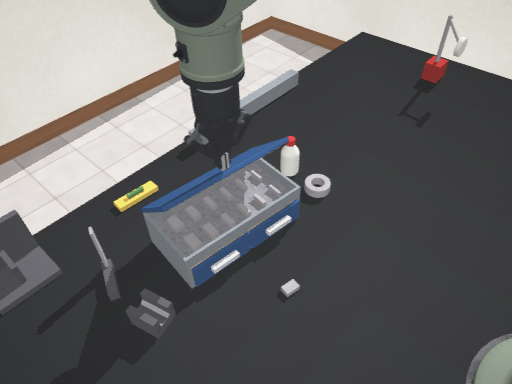

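```bash
python3 - <<'E'
from h import *
np.set_printoptions(precision=4,suppress=True)
im,W=grab("side");V=W@C;i=im.astype(int)
hsv=cv2.cvtColor(im,cv2.COLOR_RGB2HSV)
bl=(hsv[...,1]>130)&(hsv[...,0]>95)&(hsv[...,0]<130)&(V[...,2]>.1)&(V[...,0]>.5)&(V[...,0]<.8)
for y in(.03,.08,.13,.18,.23,.28):
    p=V[bl&(abs(V[...,1]-y)<.02)]
    if len(p): print(len(p),p[p[:,0].argmin()],p[p[:,2].argmax()])
cv2.imwrite("pics/c.png",cv2.resize(im[100:240,130:310,::-1],None,fx=4,fy=4))
E
```

```text
191 [0.5951 0.0419 0.1862] [0.6009 0.0316 0.1918]
222 [0.5961 0.0711 0.1848] [0.6011 0.0642 0.1923]
195 [0.5951 0.1105 0.1862] [0.6006 0.115  0.1923]
277 [0.5953 0.1713 0.1867] [0.6009 0.1753 0.1924]
309 [0.5958 0.2361 0.1853] [0.6009 0.2113 0.1914]
330 [0.5959 0.2714 0.1858] [0.602  0.2664 0.1918]
```

View pics/c.png

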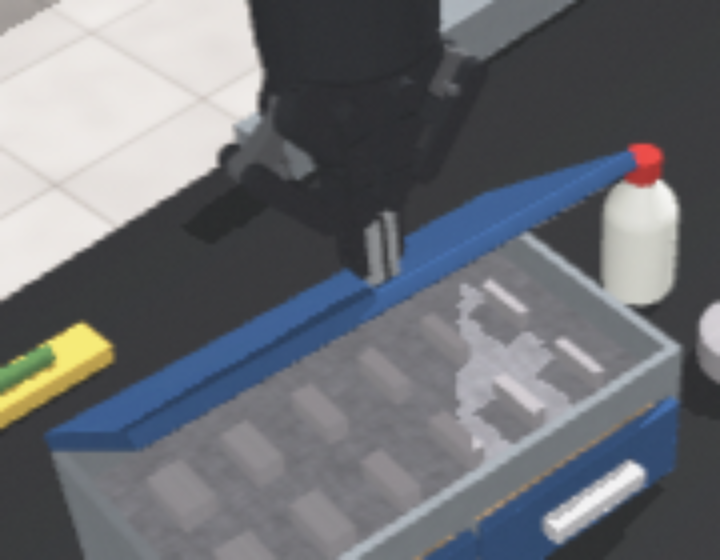

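The side view shows the fingertips (382,270 in the crop) resting on the lid's outer face near the free edge. The lid is at about 0.69 rad, which matches the plan. Continue along the arc.

```bash
python3 -m inch '[[0.014,0,0.012,0,0,0,0],[0.027,0,0.025,0,0,0,0],[0.04,0,0.04,0,0,0,0],[0.053,0,0.055,0,0,0,0],[0.065,0,0.071,0,0,0,0],[0.077,0,0.087,0,0,0,0],[0.088,0,0.103,0,0,0,0],[0.099,0,0.12,0,0,0,0],[0.109,0,0.137,0,0,0,0],[0.119,0,0.154,0,0,0,0],[0.128,0,0.172,0,0,0,0],[0.136,0,0.19,0,0,0,0],[0.145,0,0.208,0,0,0,0],[0.152,0,0.226,0,0,0,0],[0.159,0,0.245,0,0,0,0],[0.166,0,0.264,0,0,0,0],[0.172,0,0.283,0,0,0,0],[0.177,0,0.302,0,0,0,0],[0.182,0,0.32,0,0,0,0],[0.186,0,0.34,0,0,0,0]]'; python3 - <<'E'
from h import *
np.set_printoptions(precision=4,suppress=True)
me(); s=bot.observe()
for r in((.584,.1225),(.584,.115)): print(row(r[0],.152,r[1],0,s)[[0,2]])
im,W=grab("side");V=W@C
hsv=cv2.cvtColor(im,cv2.COLOR_RGB2HSV)
bl=(hsv[...,1]>130)&(hsv[...,0]>95)&(hsv[...,0]<130)&(V[...,2]>.08)&(V[...,0]>.5)&(V[...,0]<.8)
for y in(.03,.08,.23,.28):
    p=V[bl&(abs(V[...,1]-y)<.02)]; print(len(p),p[p[:,0].argmin()],p[p[:,2].argmax()])
E
```

```text
clock: 20.42
position: [0.6015, 0.0736, 0.1309]
tool_rot: [-3.14, 0.002, 3.006]
force: [0.6, -0.2, 1.1]
grip_width: 0.0
finger_force: 1.0
t 20.425 XYZ [0.5866 0.1518 0.1309] zaxis [ 0.002 -0.002 -1.   ] F [ 0.59 -0.15  1.1 ] q [ 0.16  0.69 -0.57  1.73  0.47  0.86  0.82]
[0.013 0.042]
[0.013 0.08 ]
521 [0.5611 0.0174 0.109 ] [0.5643 0.0148 0.1162]
453 [0.5614 0.097  0.1089] [0.5634 0.0952 0.117 ]
1173 [0.5601 0.2405 0.1101] [0.5997 0.2126 0.2025]
1001 [0.5614 0.2713 0.1097] [0.5668 0.2727 0.1168]
```

```bash
m(){ python3 -c "
from h import *
me()"; }; python3 -m inch '[[0.003,0,0.012,0,0,0,0],[0.006,0,0.024,0,0,0,0],[0.009,0,0.036,0,0,0,0],[0.011,0,0.048,0,0,0,0],[0.012,0,0.058,0,0,0,0],[0.013,0,0.066,0,0,0,0],[0.013,0,0.072,0,0,0,0],[0.013,0,0.072,0,0,0,0]]' >/dev/null; m;  python3 -m inch '[[0,0,0.005,0,0,0,0],[0,0,0.008,0,0,0,0],[0,0,0.008,0,0,0,0]]' >/dev/null; m; python3 -m inch '[[0,0,0.005,0,0,0,0],[0,0,0.005,0,0,0,0]]' >/dev/null; m
```

```text
t 21.475 XYZ [0.5839 0.1517 0.1166] zaxis [ 0.002 -0.002 -1.   ] F [-1.34  0.1  -0.16] q [ 0.16  0.71 -0.56  1.74  0.49  0.83  0.8 ]
t 21.85 XYZ [0.584  0.1517 0.1151] zaxis [ 0.002 -0.002 -1.   ] F [-0.66 -0.39  0.93] q [ 0.15  0.71 -0.56  1.74  0.49  0.83  0.8 ]
t 22.1 XYZ [0.5841 0.1518 0.115 ] zaxis [ 0.003 -0.002 -1.   ] F [-7.21 -2.27 17.32] q [ 0.15  0.71 -0.56  1.74  0.49  0.83  0.8 ]
```

Firm stop at z = 0.115: the lid is flat. Lift off and check.

```bash
python3 -m inch '[[0,0,-0.03,0,0,0,0],[0,0,-0.15,0,0,0,0],[0,0,-0.4,0,0,0,0],[0,0,-0.7,0,0,0,0],[0,0.3,-0.8,0,0,0,0],[0,0.6,-0.8,0,0,0,0],[0,0.9,-0.8,0,0,0,0],[0,0.9,-0.8,0,0,0,0],[0,0.9,-0.8,0,0,0,0]]'; python3 - <<'E'
from h import *
np.set_printoptions(precision=4,suppress=True)
me()
a,U=grab("top");b,W=grab("side");cv2.imwrite("pics/end.png",b[:,:,::-1])
for im,W in((a,U),(b,W)):
    V=W@C; hsv=cv2.cvtColor(im,cv2.COLOR_RGB2HSV)
    bl=(hsv[...,1]>130)&(hsv[...,0]>95)&(hsv[...,0]<130)&(V[...,0]>.5)&(V[...,0]<.8)
    p=V[bl&(V[...,2]>.085)&(V[...,2]<.13)]
    if len(p): 
        A=np.c_[p[:,:2],np.ones(len(p))]; k=np.linalg.lstsq(A,p[:,2],rcond=None)[0]; print("lid",len(p),k[:2],np.median(p,0))
    for lo,hi in((.02,.14),(.16,.28)):
        q=V[bl&(V[...,0]<.6)&(V[...,2]<.07)&(V[...,1]>lo)&(V[...,1]<hi)]; print("front",len(q),np.median(q,0) if len(q) else 0)
E
```

```text
clock: 23.22
position: [0.623, 0.2523, 0.2736]
tool_rot: [-3.139, 0.002, 3.006]
force: [0.1, -1.0, -0.4]
grip_width: -0.0003
finger_force: 0.0
t 23.225 XYZ [0.5846 0.3318 0.2736] zaxis [ 0.002 -0.002 -1.   ] F [ 0.19 -0.96 -0.37] q [-0.09  0.64 -0.63  1.41  0.39  1.21  0.67]
lid 9753 [ 0.0002 -0.0006] [0.6332 0.1498 0.0979]
front 179 [0.5556 0.0781 0.0588]
front 170 [0.556  0.2183 0.0587]
lid 7945 [0.0052 0.0006] [0.6255 0.1677 0.0969]
front 542 [0.553  0.0909 0.0466]
front 704 [0.5531 0.2339 0.0472]
```

View pics/end.png

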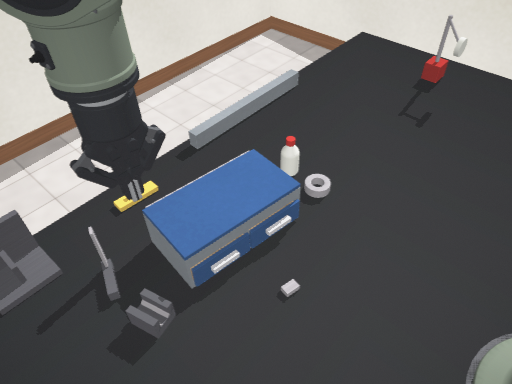

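The lid is flat (slope near 0, z = 0.098), both drawers are home, and everything else stands where it was. The robot is clear, so I hand in.

```bash
python3 -c "
from workcell import bot
print(bot.job_done())"
```

```text
the job is handed in; nothing more can be done
None
```

I pushed both drawers fully home, then pushed the lid flat shut, and handed the job in at about 23 s with the robot touching nothing; the last views showed everything outside the chest where it was.

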